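# Load a standard resistor into a sprung test fixture and lock it

## Robot

A 6-joint arm with a two-finger parallel gripper is mounted at the origin on a cart in front of the work surface, level with it; the furniture and walls round the work are solid. World frame = base frame: x ahead of the robot, y to its left, z up, the work surface at z = 0. Lengths are in mm, angles in rad, forces in N, time in s.
With the tool pointing down it reaches from about 350 to 975 mm from the base axis. Payload 7.1 kg.
Tool frame: the origin (TCP) lies on the front face of the gripper's body, between the roots of the fingers; the fingertips stand 80 mm ahead of it and the grasp point (between the pads) lies 61 mm ahead of it (env.tips_ahead is the distance from the TCP to the fingertips, in mm); z points along the fingers, y is the direction in which the jaws open and shut (so a half turn about z gives the same grasp; the last joint's range is limited). The gripper opens to 88 mm and grips with 3 to 60 N. Pads are 20 mm wide; open, the fingers measure 115 mm over their backs; the gripper's body (75 mm by 178 mm) begins 61 mm behind the grasp point.
Start: joints at [1.321, 0.423, 1.63, -0, 1.089, -0.019], TCP at [142.942, 608.419, 302.675] pointing down, gripper open.
Joint ranges: [-3, 3], [-0.9, 2.11], [0.09, 2.58], [-1.31, 4.45], [0.11, 2.69], [-2.54, 2.54]. Speed limits (rad/s): [2.39, 2.39, 3.01, 3.14, 3.14, 3.14].

## Interface

Orientations are given as a unit quaternion [x, y, z, w].
In Python, from station import env, set_gripper, viewer, workorder gives the robot as it stands. Calls block until the motion is done:
- env.reach(position, orientation): joint-space move of the TCP to a pose.
- env.move_l(position, rot=None, rate=150, f_stop=None): straight line of the TCP; rot=None keeps the orientation; rate is the mean speed in mm/s. With f_stop (N) it stops when the force on the tool has changed by that much, and returns True; else False.
- env.move_joints(angles): joint-space move.
- set_gripper(opening): finger opening in mm; the grip force is fixed at half the most; returns when the fingers have stopped.
- env.hold(seconds).
- env.ik(position, orientation): joint angles nearest the present ones, or None.
- env.read_state(): the state.
- viewer.camera(name): name is "side" or "top"; returns the picture (384x512x3 uint8, blue, green, red); there is no depth.
- viewer.camera_params(name): a dict with "fx", "fy", "cx", "cy" (pixels), "pose" (4x4, takes a point from camera to world coordinates). Camera axes: x right, y up, looking along -z (the intrinsics and any distortion apply to the point x, -y, -z); pixel columns grow to the right and rows downward; lengths in mm; the calibration is good to about 2 mm. A picture is of the moment at which its call begins. camera_params takes no time and is no camera call.
A pose or a line that the arm cannot do raises env.IKError and nothing moves.
- workorder.sign_off(): hands the job in, once; it reports no verdict.
The state is a dict: "time_s": time; "qpos": joint angles; "dq": joint speeds; "tau": joint torques, N m; "tool_pos": TCP position; "orientation": TCP orientation; "force": force on the tool from outside, world axes, zero at the start; "wrist_torque": the same for the moment, N m; "width": finger opening in mm.
Only numpy, scipy, OpenCV 4.12 (cv2) and the standard library are available. Lean on these libraries where they do the work, as an engineer would, in place of code of your own. Each camera call takes 0.05 s, during which the arm holds its last target.

## Task

Load the black resistor block into the test fixture: press the blue spring carriage back with the end of the block, slip the block in lying flat on the white nest floor between the black front stop and the carriage, and let go so the spring clamps it. Then throw the red lock lever all the way over, away from you. Leave the other things on the bench where they are.

Things in the scene. Friction and masses are not known exactly. Their poses are not given: they have to be found in the camera images.
- resistor: Black block 46 (its x) x 66 (y) x 30 mm high, pale label, two binding posts (red, black) on its top at x = 4, y = +-18 mm, reaching z = 48 mm. About 0.2 kg. Origin: centre of underside, z up. Loose on the bench, its y axis within 0.6 rad of world x. Pinch it from above across its 46 mm, mid-length. Either end may go to the carriage.
- fixture: Test fixture, fixed: aluminium base plate 10 mm thick, x -55 to 130, y -155 to 70 mm. Origin: underside, below the nest centre; x = direction the carriage is pressed back (away from the robot, within 0.35 rad of world x), z up. Rear bearing block x 93 to 117 mm, top z = 66 mm. The nest is open at its sides (y) for the fingers, except for the low cheeks by the front stop.
- nest_floor (a point): Centre of the white nest floor (40 mm wide, x -33 to +39 mm, 32 mm above the fixture's origin): where the centre of the block's underside must finally be, flat, the block's y axis along the fixture's x. Axes as the fixture's.
- carriage (a joint): Blue sprung carriage, m: 0 at rest (toward the front stop), grows as it is pressed back along fixture +x, 0.034 at its limit. Spring force 4 N at 0 plus 250 N/m (about 9 N at 0.018, where it clamps a seated block; 11 N at 0.028). Let go, it springs back. Friction from it can hold the block up, so push the block down to the floor before letting go.
- carriage_face (a point): Middle of the top edge of the carriage's upright face, which looks to the front stop: fixture x = 15, z = 78 mm at rest, a gap of only 48 mm to the stop; the 66 mm block needs 18 mm more. The face is 52 mm wide, from z = 34 to 78 mm, so the block's end can press on it with its underside just above the front stop's top.
- lock_lever (a joint): Red-knobbed lock lever, rad, pivot at fixture x = -5, y = -115, z = 32 mm, on a grey housing 70 (x) x 50 mm, top z = 35 mm. Near 0: open, leaning to the robot (fixture -x) by 0.5 rad; 1.0: fully thrown, leaning to +x by 0.5 rad. It stays where it is left and turns easily; push its knob along +x with closed fingertips.
- lock_lever_tip (a point): Centre of the lever's red knob (26 mm ball), 80 mm from the pivot: fixture x = -43 mm when open, +33 mm when thrown, z = 102 mm at both ends and 112 mm midway.
- wash_bottle: White squeeze bottle with a red cap and bent nozzle, 64 mm wide, 202 mm tall; bystander at the edge of the work, to be left alone. Origin: centre of the underside.
- screwdriver: Red-handled screwdriver, 176 mm, lying; bystander at the edge of the work, to be left alone. Origin: centre of the underside.
- amber_bottle: Amber bottle with black cap, 50 mm wide, 101 mm tall; bystander at the edge of the work, to be left alone. Origin: centre of the underside.
- vial_0: Glass sample vial, 24 mm wide, 60 mm tall; bystander at the edge of the work, to be left alone. Origin: centre of the underside.
- vial_1: Glass sample vial, 24 mm wide, 60 mm tall; bystander at the edge of the work, to be left alone. Origin: centre of the underside.
- front_stop (a point): Middle of the top edge of the black front stop's face that looks to the carriage: fixture x = -33, z = 42 mm, so 10 mm above the nest floor; the stop is 70 mm wide (y). Two cheeks of the same height stand at the nest's front corners (x -34 to -22 mm), 54 mm apart: the 46 mm block has 4 mm to spare each side.
There are look-alikes about, which are no part of the job. Several things have the shape of the resistor; the one meant has the colours described above.

How it is judged:
By the outcome, as a careful person would: the job done as asked, in the order asked, and still so for the second after the job is handed in, with the robot touching nothing.
It also fails if it takes over 48 s, if anything falls off the work surface, if the arm or the gripper's body presses on something with over 40 N, if the wrist force passes 120 N, or if a joint passes its speed limit or range.

## Working session

There is one attempt and no reset: what is moved stays moved. The work goes in short steps, each a Python script; the robot and the scene stay as the last script left them, time stands still between calls to the robot, and variables do not carry over. Pictures are saved under pics/ and viewed, and the job is handed in when it is done.

```bash
ls; mkdir -p pics; python3 - <<'E'
from station import env, set_gripper, viewer, workorder
import cv2
for n in ("top","side"):
    im=viewer.camera(n); cv2.imwrite(f"pics/{n}0.png",im); p=viewer.camera_params(n); print(n,p)
print(env.read_state())
E
```

```text
pics
top {'fx': 407.8761511718195, 'fy': 407.8761511718195, 'cx': 251.9389045353097, 'cy': 188.37087571993223, 'pose': array([[-2.37009513e-02,  9.98807155e-01, -4.26911191e-02,
         5.11149087e+02],
       [-9.99694994e-01, -2.33822572e-02,  7.94911265e-03,
         5.72089580e-01],
       [ 6.94141587e-03,  4.28664996e-02,  9.99056695e-01,
         1.11730050e+03],
       [ 0.00000000e+00,  0.00000000e+00,  0.00000000e+00,
         1.00000000e+00]])}
side {'fx': 363.580426009374, 'fy': 363.580426009374, 'cx': 255.0501133327218, 'cy': 187.82894382920793, 'pose': array([[-9.67681184e-01,  1.41388158e-01, -2.08812151e-01,
         3.63882513e+02],
       [-2.51113687e-01, -4.64311375e-01,  8.49327300e-01,
         7.74166443e+02],
       [ 2.31309656e-02,  8.74313637e-01,  4.84809883e-01,
         5.53834118e+02],
       [ 0.00000000e+00,  0.00000000e+00,  0.00000000e+00,
         1.00000000e+00]])}
{'time_s': 0.1, 'qpos': array([ 1.32101931e+00,  4.23727815e-01,  1.63061823e+00,  5.93178039e-06,
        1.08858740e+00, -1.90128931e-02]), 'dq': array([-0.00086864, -0.00214648, -0.00188513, -0.00036815,  0.00228235,
       -0.00059279]), 'tau': array([ 1.09824945e-03, -5.45612705e+01, -2.74323678e+01,  6.45177998e-02,
        1.88737025e-02, -4.90018658e-05]), 'tool_pos': array([142.83491029, 608.05405002, 302.00038157]), 'orientation': array([ 1.15127558e-01,  9.93350490e-01, -6.63999617e-04, -9.24300583e-05]), 'force': array([-0.06089229,  0.33753582,  1.45226335]), 'wrist_torque': array([ 0.04467992,  0.05043375, -0.00145797]), 'width': 88.3081674176919}
```

View pics/top0.png

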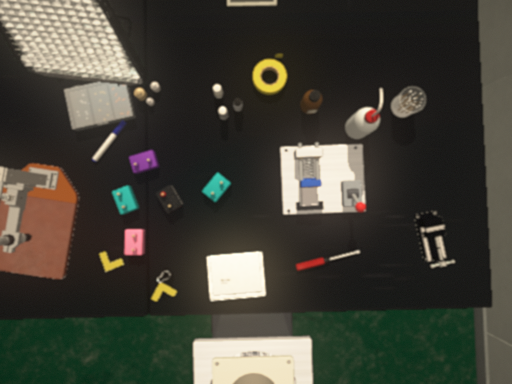

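View pics/side0.png

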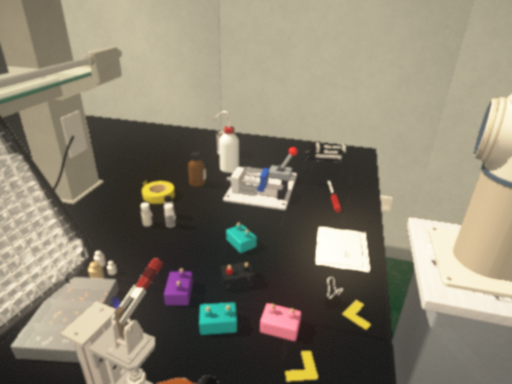

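```bash
python3 - <<'E'
import cv2,numpy as np
t=cv2.imread("pics/top0.png");s=cv2.imread("pics/side0.png")
def crop(im,x0,y0,w,h,k):
    return cv2.resize(im[y0:y0+h,x0:x0+w],None,fx=k,fy=k,interpolation=cv2.INTER_CUBIC)
g=lambda a:(255*(a/255.)**0.5).astype(np.uint8)
cv2.imwrite("pics/f_top.png",crop(t,272,135,100,90,6))
cv2.imwrite("pics/r_top.png",g(crop(t,140,170,60,60,8)))
cv2.imwrite("pics/f_side.png",crop(s,215,135,100,80,6))
cv2.imwrite("pics/r_side.png",g(crop(s,205,250,64,50,8)))
E
```

```text
(no output)
```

View pics/f_top.png

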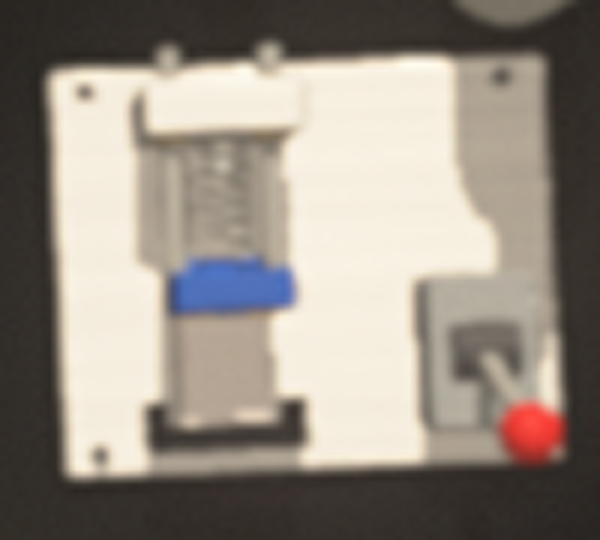

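View pics/r_top.png

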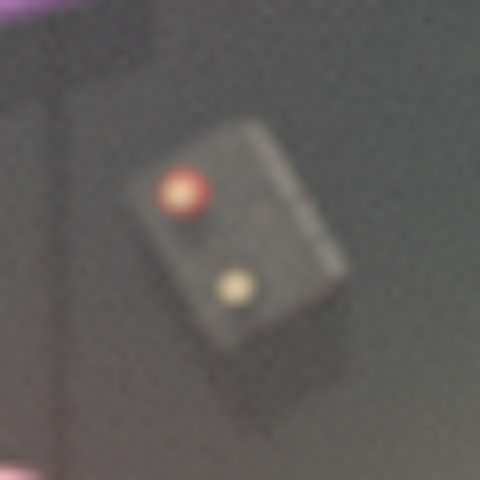

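View pics/f_side.png

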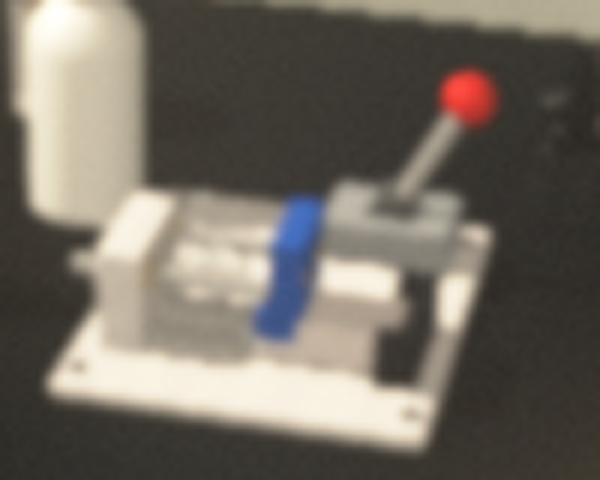

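View pics/r_side.png

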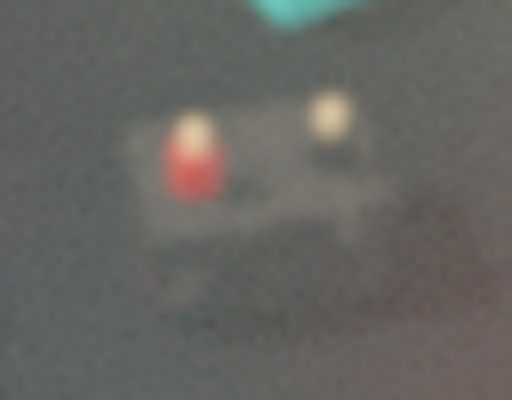

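```bash
cat > vis.py <<'E'
import numpy as np,cv2
from scipy.optimize import least_squares
from station import viewer
P={n:viewer.camera_params(n) for n in("top","side")}
def proj(n,X):
    p=P[n];T=np.linalg.inv(p["pose"]);c=(T[:3,:3]@np.atleast_2d(X).T).T+T[:3,3]
    return np.c_[p["cx"]+p["fx"]*c[:,0]/-c[:,2],p["cy"]+p["fy"]*-c[:,1]/-c[:,2]]
def place(q,X):
    X=np.atleast_2d(X).astype(float);c,s=np.cos(q[2]),np.sin(q[2])
    return np.c_[q[0]+c*X[:,0]-s*X[:,1],q[1]+s*X[:,0]+c*X[:,1],X[:,2]]
def unc(uv,x0,y0,k): return np.array([x0,y0])+(np.array(uv)+.5)/k-.5
def fit(obs,q0):
    def r(q): return np.concatenate([(proj(n,place(q,X))-uv).ravel() for n,X,uv in obs])
    s=least_squares(r,q0,loss="soft_l1"); 
    for n,X,uv in obs: print(n,np.round((proj(n,place(s.x,X))-uv),2).tolist())
    return s.x
E
cat > fit0.py <<'E'
from vis import *
FT=("top",[[130,70,10],[130,-155,10],[-55,-155,10],[-55,70,10],[-33,35,42],[-33,-35,42],[-43,-115,102]],unc([[48,72],[545,57],[563,455],[68,478],[148,430],[303,425],[532,432]],272,135,6))
FS=("side",[[130,70,10],[-55,70,10],[-55,-155,10],[-43,-115,102]],unc([[48,380],[425,437],[490,235],[468,98]],215,135,6))
print(fit([FT,FS],[520,-170,0]),fit([FT],[520,-170,0]),fit([FS],[520,-170,0]))
RT=lambda s:("top",[[4,s*18,48],[4,-s*18,48]],unc([[184,192],[236,287]],140,170,8))
RS=lambda s:("side",[[4,s*18,48],[4,-s*18,48]],unc([[195,125],[331,113]],205,250,8))
for s in(1,-1):
  for y0 in(.5,-.5,2.6,-2.6,1.57,-1.57):
    q=fit([RT(s),RS(s)],[450,200,y0]);print("R",s,q)
E
python3 fit0.py
```

```text
top [[0.21, -0.17], [-0.49, -0.96], [0.1, 0.38], [-0.11, -0.02], [0.44, -0.68], [1.1, -0.94], [-0.47, 0.5]]
side [[0.26, 0.95], [0.18, 0.6], [0.28, -0.34], [0.69, 1.3]]
top [[0.14, 0.08], [-0.56, -0.69], [0.01, 0.65], [-0.2, 0.23], [0.35, -0.42], [1.01, -0.67], [-0.56, 0.8]]
side [[0.07, 0.26], [-0.23, -0.16], [-0.11, -0.88], [0.29, 0.78]]
[ 5.42576822e+02 -1.59266829e+02  1.75511524e-02] [ 5.41876791e+02 -1.59017162e+02  1.72373674e-02] [ 5.44417365e+02 -1.62892355e+02  1.78648289e-02]
top [[0.39, -0.42], [0.17, -0.1]]
side [[0.05, 0.74], [0.21, 0.18]]
R 1 [531.88192774 220.95825432  11.45355927]
top [[0.39, -0.42], [0.17, -0.1]]
side [[0.05, 0.74], [0.21, 0.18]]
R 1 [531.88192758 220.95825436  -1.11281131]
top [[0.39, -0.42], [0.17, -0.1]]
side [[0.05, 0.74], [0.21, 0.18]]
R 1 [531.88192758 220.95825432  11.45355931]
top [[0.39, -0.42], [0.17, -0.1]]
side [[0.05, 0.74], [0.21, 0.18]]
R 1 [531.88192758 220.95825435  11.45355931]
top [[0.39, -0.42], [0.17, -0.1]]
side [[0.05, 0.74], [0.21, 0.18]]
R 1 [531.88192763 220.95825435  -1.11281132]
top [[0.39, -0.42], [0.17, -0.1]]
side [[0.05, 0.74], [0.21, 0.18]]
R 1 [531.88192762 220.95825434  -1.11281131]
top [[0.39, -0.42], [0.17, -0.1]]
side [[0.05, 0.74], [0.21, 0.18]]
R -1 [535.41906098 213.7826925   20.87833726]
top [[0.39, -0.42], [0.17, -0.1]]
side [[0.05, 0.74], [0.21, 0.18]]
R -1 [535.41906103 213.78269257  -4.25440395]
top [[0.39, -0.42], [0.17, -0.1]]
side [[0.05, 0.74], [0.21, 0.18]]
R -1 [535.41906098 213.78269248   8.31196664]
top [[0.39, -0.42], [0.17, -0.1]]
side [[0.05, 0.74], [0.21, 0.18]]
R -1 [535.41906113 213.7826927   20.87833731]
top [[0.39, -0.42], [0.17, -0.1]]
side [[0.05, 0.74], [0.21, 0.18]]
R -1 [535.41906101 213.78269255  -4.25440396]
top [[0.39, -0.42], [0.17, -0.1]]
side [[0.05, 0.74], [0.21, 0.18]]
R -1 [535.41906096 213.78269245 -10.53758929]
```

```bash
cat > ov.py <<'E'
from vis import *
def box(x0,x1,y0,y1,z): return [[x0,y0,z],[x1,y0,z],[x1,y1,z],[x0,y1,z]]
def overlay(n,im,polys,x0,y0,w,h,k,out,gamma=.7):
    c=cv2.resize(im[y0:y0+h,x0:x0+w],None,fx=k,fy=k,interpolation=cv2.INTER_CUBIC);c=(255*(c/255.)**gamma).astype(np.uint8)
    for q,X,col in polys:
        u=(proj(n,place(q,X))-[x0,y0]+.5)*k-.5
        cv2.polylines(c,[np.round(u*16).astype(np.int32)],True,col,1,cv2.LINE_AA,4)
    cv2.imwrite(out,c)
if __name__=="__main__":
    F=[541.9,-159.0,.0172];R=[535.42,213.78,2.0288]
    t=cv2.imread("pics/top0.png");s=cv2.imread("pics/side0.png")
    FP=[(F,box(-55,130,-155,70,10),(0,0,255)),(F,box(-34,-22,-35,35,42),(0,255,0)),(F,[[15,-26,78],[15,26,78],[15,26,34],[15,-26,34]],(0,255,255)),(F,box(93,117,-33,33,66),(255,0,255)),(F,box(-40,30,-140,-90,35),(255,128,0)),(F,box(-33,39,-20,20,32),(0,128,255)),(F,[[-43,-128,102],[-43,-102,102]],(255,0,0))]
    RP=[(R,box(-23,23,-33,33,30),(0,255,0)),(R,box(-23,23,-33,33,0),(0,0,255))]
    overlay("top",t,FP,272,135,100,90,8,"pics/o_ft.png",1.3)
    overlay("side",s,FP,215,135,100,80,7,"pics/o_fs.png",1)
    overlay("top",t,RP,140,170,60,60,8,"pics/o_rt.png",.5)
E
python3 ov.py
```

```text
(no output)
```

View pics/o_ft.png

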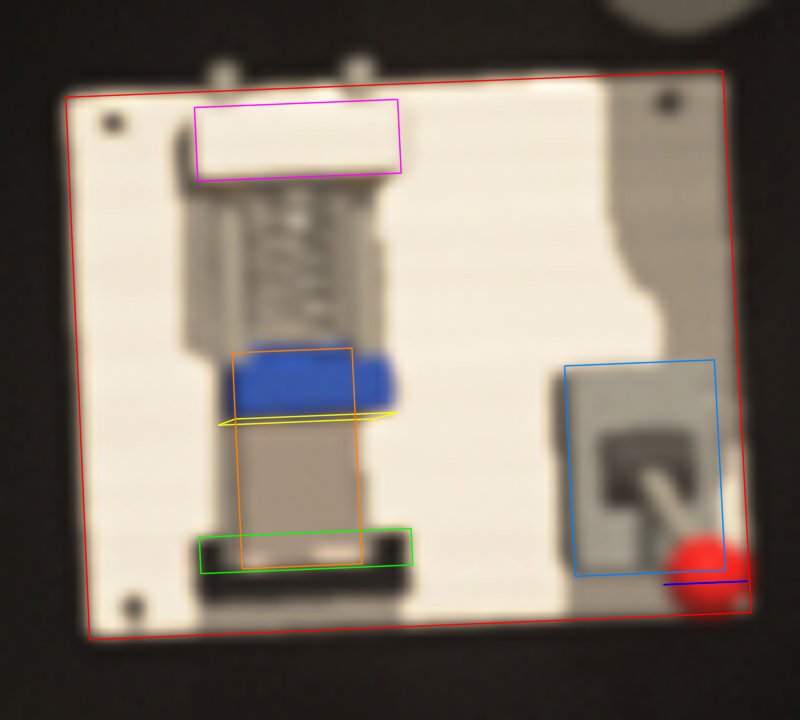

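View pics/o_fs.png

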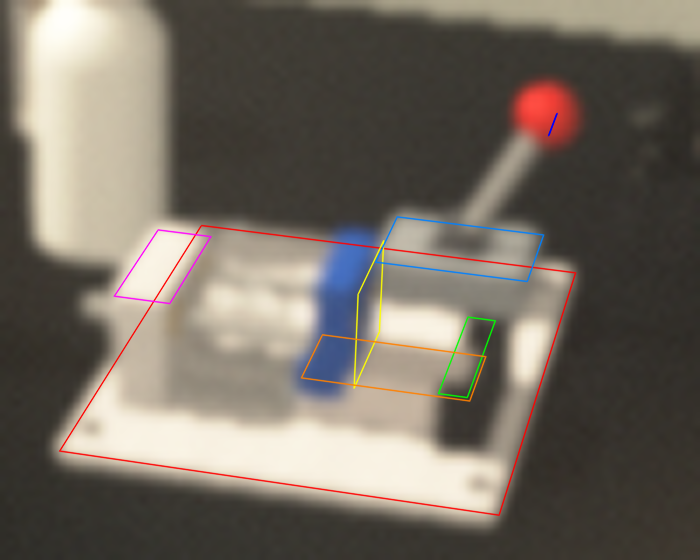

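View pics/o_rt.png

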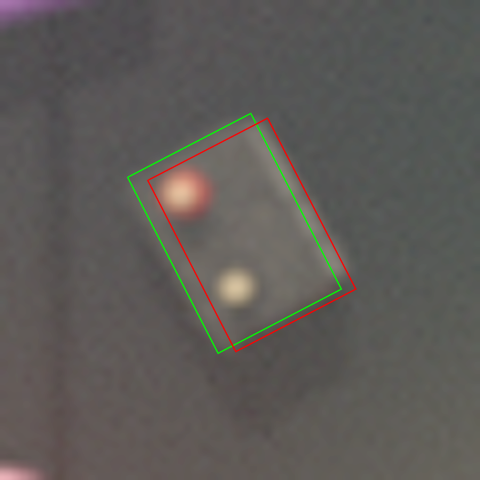

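```bash
python3 - <<'E'
from ov import *
F=[542.8,-159.3,.0175]
t=cv2.imread("pics/top0.png");s=cv2.imread("pics/side0.png")
a=np.linspace(0,2*np.pi,40)
circ=lambda r,z:np.c_[r*np.cos(a),r*np.sin(a),0*a+z]
# guess B: fit cap top (372,115) z~160, side base centre
import sys
B=np.array([650.,-272,0])
obs=[("side",[[0,0,0]],[[228.6,169]]),("top",[[0,0,150]],[[371,116.5]])]
B=fit(obs,B);B[2]=0;print(B)
d=B[:2]-np.array(F[:2]);print("fixture-frame",np.cos(.0175)*d[0]+np.sin(.0175)*d[1],-np.sin(.0175)*d[0]+np.cos(.0175)*d[1])
P=[(B,circ(32,0),(0,0,255)),(B,circ(32,100),(0,255,0)),(B,circ(12,150),(255,0,0))]
overlay("top",t,P,320,70,80,80,8,"pics/o_bt.png",1)
overlay("side",s,P,190,100,80,80,8,"pics/o_bs.png",1)
cv2.imwrite("pics/o_b.png",np.hstack([cv2.imread("pics/o_bt.png"),cv2.imread("pics/o_bs.png")])[:, :]) 
im=cv2.imread("pics/o_b.png");cv2.imwrite("pics/o_b2.png",cv2.resize(im,(800,400)))
E
```

```text
side [[0.88, 0.49]]
top [[-0.03, -0.55]]
[ 719.4958568  -296.48998305    0.        ]
fixture-frame 174.26809877025948 -140.2609960321068
```

View pics/o_b2.png

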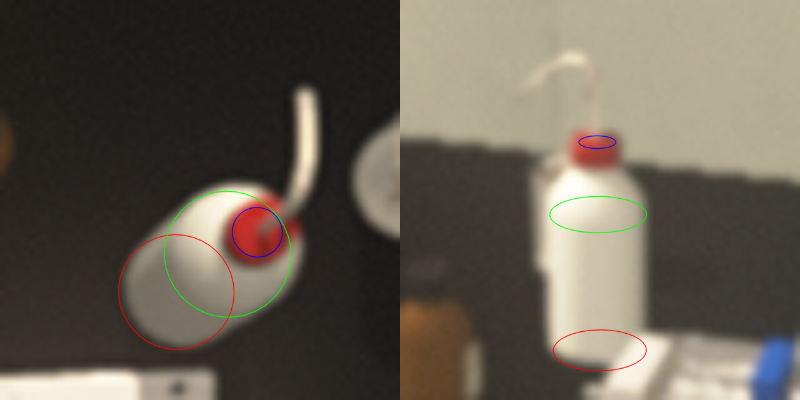

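```bash
cat > h.py <<'E'
import numpy as np,cv2
from station import env,set_gripper,viewer,workorder
F=[542.8,-159.3,.0175]
def q(a):
    p=(a+np.pi/2)/2;return [np.cos(p),np.sin(p),0,0]
def fx(x,y,z):
    c,s=np.cos(F[2]),np.sin(F[2]);return [F[0]+c*x-s*y,F[1]+s*x+c*y,z]
def st(m=""):
    s=env.read_state();print(m,round(s["time_s"],2),np.round(s["tool_pos"],1),"F",np.round(s["force"],1),"w",round(s["width"],1));return s
def snap(n,f,crop=None,k=1,g=1):
    im=viewer.camera(n)
    cv2.imwrite(f"pics/{f}_raw.png",im)
    if crop: x,y,w,h=crop;im=im[y:y+h,x:x+w]
    im=cv2.resize(im,None,fx=k,fy=k,interpolation=cv2.INTER_CUBIC);cv2.imwrite(f"pics/{f}.png",(255*(im/255.)**g).astype(np.uint8))
E
python3 - <<'E'
from h import *
a=2.0288
for aa in(a,a-np.pi): print(aa,env.ik([535.4,213.8,83],q(aa)))
print(env.ik(fx(8,0,130),q(np.pi/2+F[2])),env.ik(fx(8,0,130),q(-np.pi/2+F[2])))
p=env.read_state()["tool_pos"]
env.move_l([p[0],p[1],400],rate=250); st()
env.reach([535.4,213.8,200],q(a)); st("above")
snap("top","t1");snap("side","s1")
E
```

```text
2.0288 [ 3.59283675e-01  6.79582219e-01  1.83328449e+00 -4.44089210e-16
  6.28725948e-01 -1.66951633e+00]
-1.1127926535897932 [ 3.59283675e-01  6.79582219e-01  1.83328449e+00 -4.44089210e-16
  6.28725948e-01  1.47207633e+00]
[-3.02057135e-01  5.96685902e-01  1.83610051e+00 -4.44089210e-16
  7.08806240e-01 -1.89035346e+00] [-3.02057135e-01  5.96685902e-01  1.83610051e+00 -4.44089210e-16
  7.08806240e-01  1.25123919e+00]
 0.64 [142.8 607.8 399.9] F [-1.2  0.4 -0.3] w 88.0
above 2.76 [535.3 214.4 200.1] F [-0.2 -0.   0.2] w 87.9
```

View pics/t1.png

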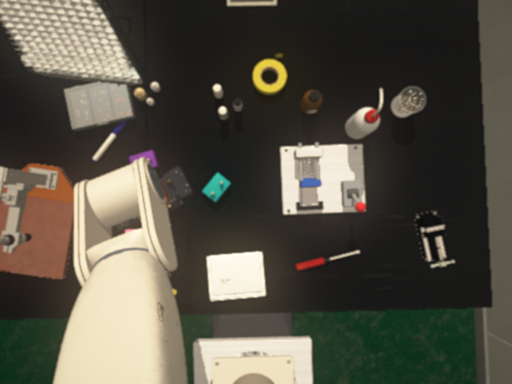

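View pics/s1.png

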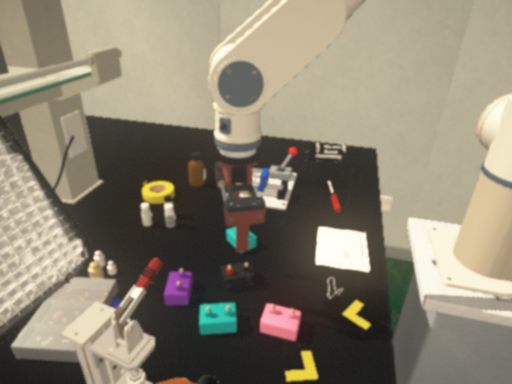

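```bash
python3 - <<'E'
from h import *
print(env.move_l([535.4,213.8,110],rate=150,f_stop=8)); 
print(env.move_l([535.4,213.8,83],rate=50,f_stop=8)); st()
set_gripper(30); st("grip")
env.move_l([535.4,213.8,200],rate=150); st("lift")
snap("side","s2",(180,170,120,110),6,.7)
E
```

```text
False
False
 4.3 [535.4 213.8  82.8] F [-0.1  0.5 -0.1] w 87.8
grip 5.02 [535.4 213.8  83.1] F [-0.5  0.6  1.3] w 46.2
lift 5.95 [534.8 213.6 199.3] F [-0.9  0.1 -1.7] w 46.8
```

View pics/s2.png

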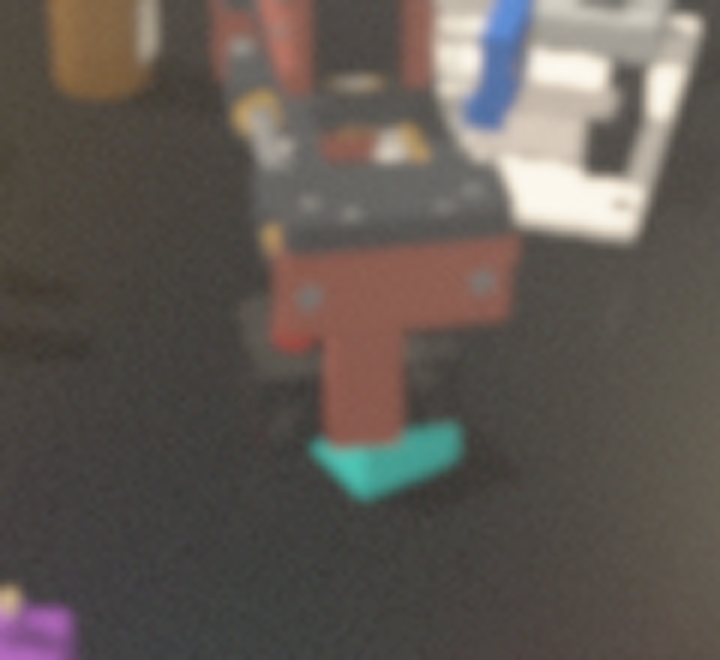

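```bash
python3 - <<'E'
from h import *
Q=q(np.pi/2+F[2])
env.reach(fx(-45,0,200),Q); env.move_l(fx(-40,0,131),rate=150); st("pre")
r=env.move_l(fx(-5,0,131),rate=40,f_stop=3); s=st(f"contact {r}")
d=s["tool_pos"]-np.array(fx(0,0,0)); print("fx x of TCP",d[0]*np.cos(F[2])+d[1]*np.sin(F[2]))
snap("side","s3",(215,115,100,90),7,.9)
E
```

```text
pre 8.01 [ 503.2 -159.6  131.1] F [ 0.5  0.6 -1.8] w 46.3
contact True 8.62 [ 525.4 -159.5  130.7] F [-4.1 -1.5 -0.6] w 46.5
fx x of TCP -17.37677900014846
```

View pics/s3.png

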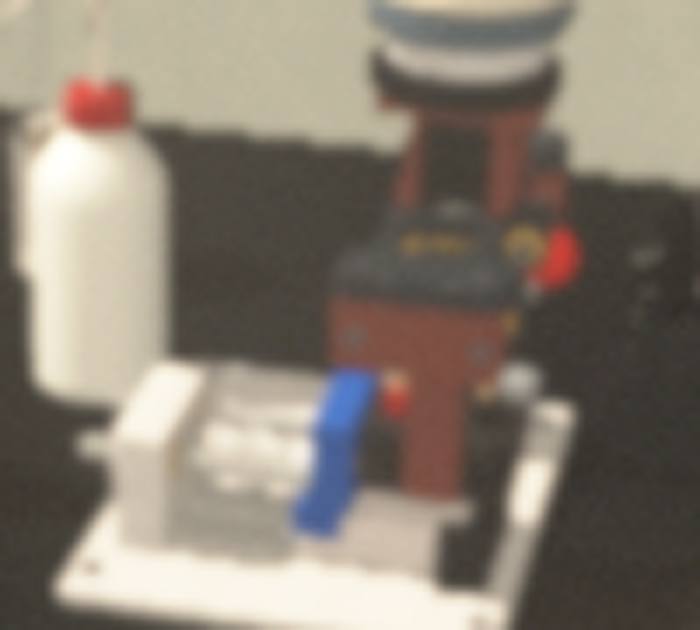

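```bash
python3 - <<'E'
from h import *
r=env.move_l(fx(6,0,131),rate=50,f_stop=22); st(f"pushed {r}")
snap("side","s4",(215,115,100,90),7,.9);snap("top","t4",(262,115,110,110),6,1)
E
```

```text
pushed False 9.3 [ 546.  -158.2  129.8] F [-9.9  2.   1.1] w 46.5
```

View pics/s4.png

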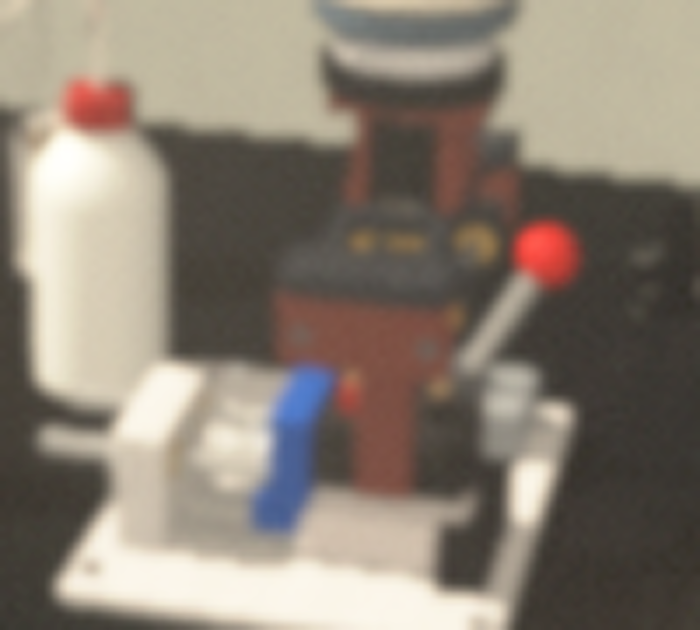

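View pics/t4.png

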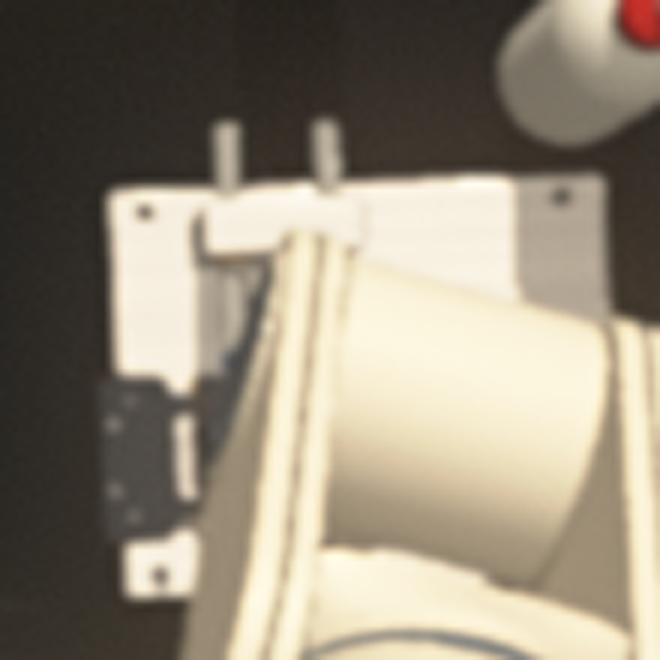

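```bash
python3 - <<'E'
from h import *
env.move_l(fx(9,-0.8,131),rate=30,f_stop=22); st("pushed")
r=env.move_l(fx(9,-0.8,119),rate=30,f_stop=12); st(f"low1 {r}")
snap("side","s5",(215,115,100,90),7,.9)
E
```

```text
pushed 9.65 [ 548.7 -158.8  129.6] F [-9.   3.1  0.1] w 45.8
low1 False 10.2 [ 548.7 -159.4  117.6] F [-9.2 -1.5 -1. ] w 45.8
```

View pics/s5.png

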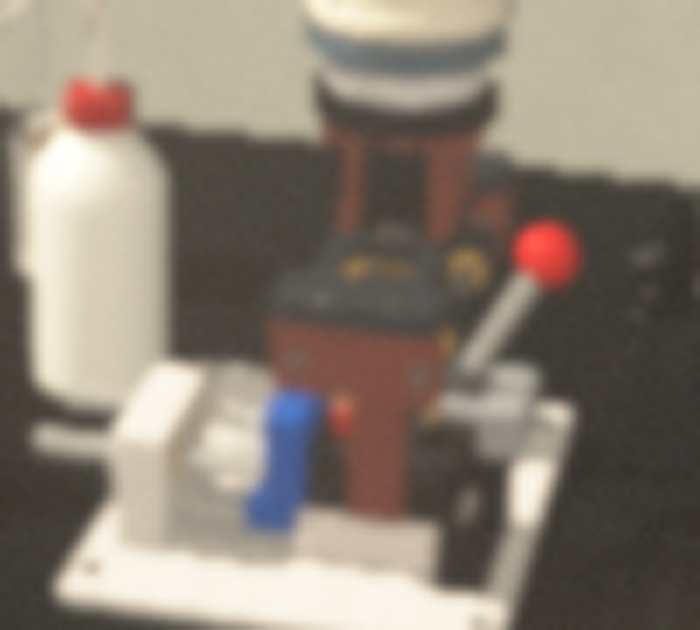

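```bash
python3 - <<'E'
from h import *
r=env.move_l(fx(9,-0.8,110),rate=25,f_stop=15); st(f"floor {r}")
r=env.move_l(fx(3,-0.8,112),rate=30,f_stop=20); st(f"back {r}")
snap("side","s6",(215,115,100,90),7,.9)
E
```

```text
floor True 10.53 [ 549.  -159.5  114.4] F [-4.4 -1.4  5.5] w 46.1
back True 10.73 [ 547.9 -159.6  114.4] F [-2.8 -0.2  7.9] w 45.8
```

View pics/s6.png

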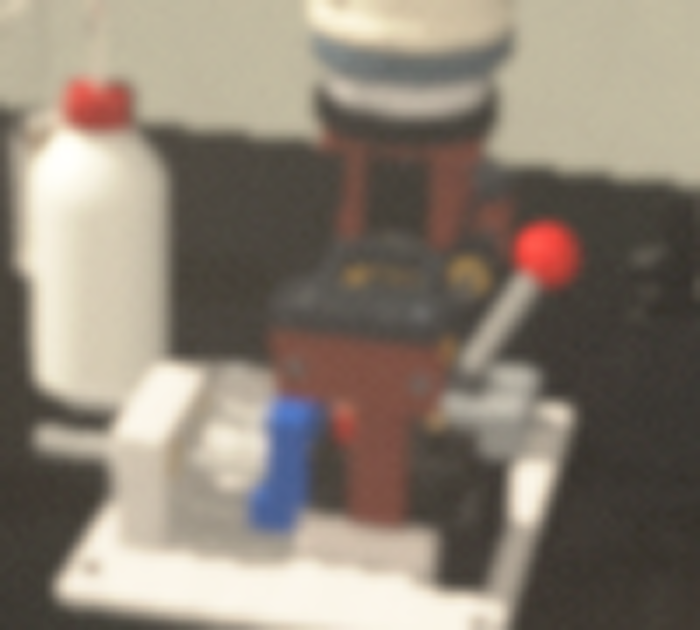

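```bash
python3 - <<'E'
from h import *
st("now")
r=env.move_l(fx(2.5,-0.5,114.2),rate=20,f_stop=20); st(f"back {r}")
env.hold(.2);st()
r=env.move_l(fx(2.5,-0.5,110),rate=15,f_stop=18); st(f"down {r}")
snap("side","s7",(215,115,100,90),7,.9)
E
```

```text
now 10.78 [ 547.8 -159.6  114.4] F [-3.3 -1.8  8. ] w 45.8
back False 11.04 [ 545.3 -159.7  114.4] F [-3.7  1.1  5.1] w 45.7
 11.24 [ 545.3 -159.7  114.4] F [-3.4  0.3  6.3] w 46.1
down True 11.45 [ 545.3 -159.7  114.3] F [-0.7  1.   5.4] w 45.7
```

View pics/s7.png

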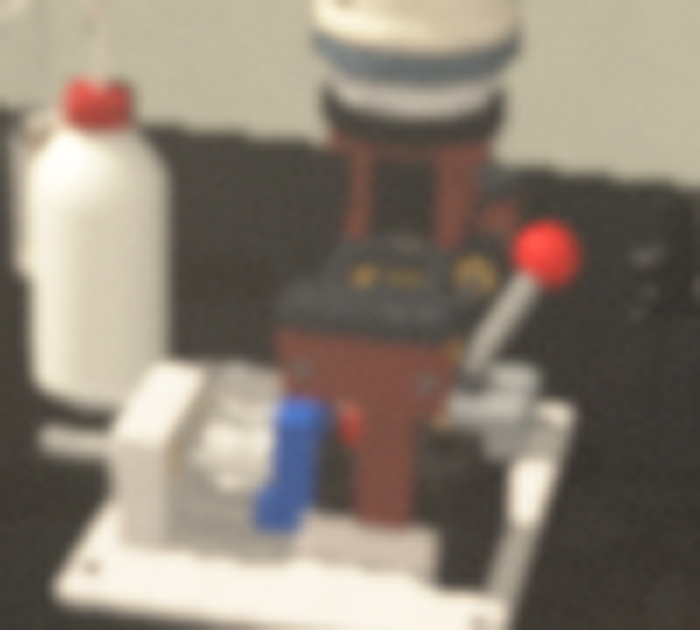

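```bash
python3 - <<'E'
from h import *
set_gripper(80); st("open")
env.move_l(fx(1,-0.5,240),rate=180); st("up")
env.reach(fx(-130,-115,240),q(np.pi/2+F[2])); st("clear")
snap("side","s8",(215,115,100,90),7,.9);snap("top","t8",(262,125,110,100),6,.7)
E
```

```text
open 12.21 [ 544.2 -159.4  113.7] F [-0.1 -0.3 -0.5] w 79.9
up 13.06 [ 543.2 -159.6  239.2] F [-0.1 -1.  -0.7] w 80.2
clear 13.79 [ 415.3 -276.5  239.6] F [1.  0.4 0.1] w 79.8
```

View pics/s8.png

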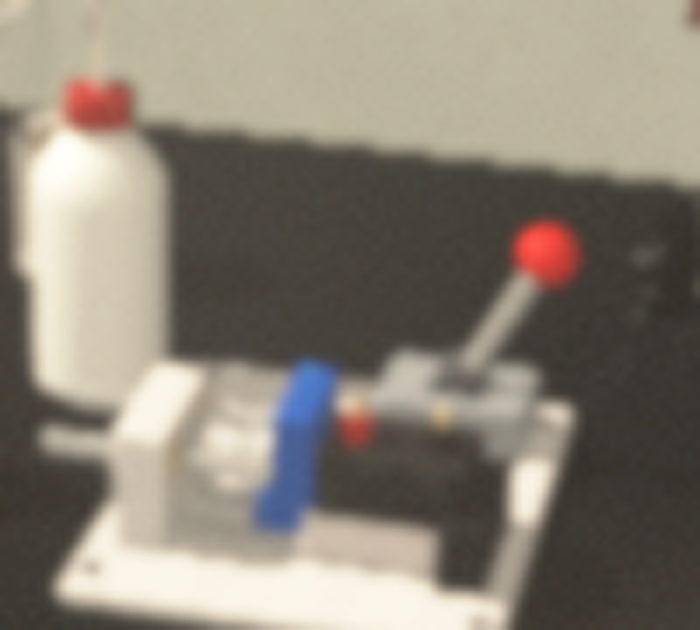

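View pics/t8.png

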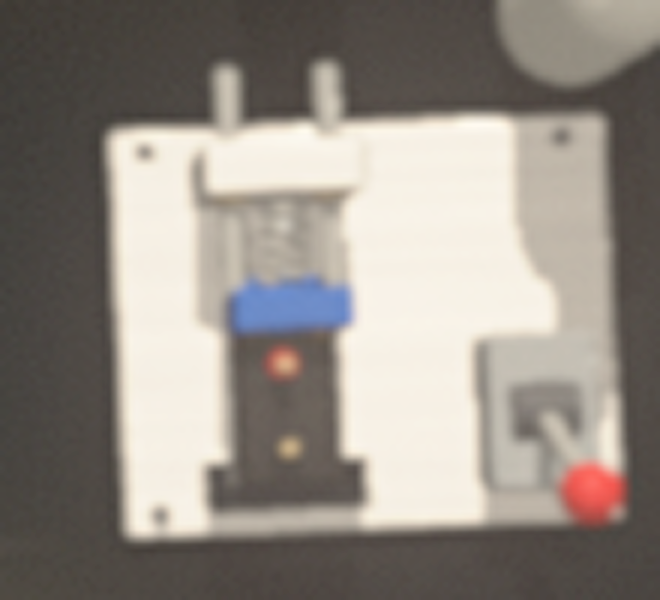

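```bash
python3 - <<'E'
from h import *
from vis import proj,place
X=[[18,4,80],[-18,4,80]];u=proj("top",place(F,X));print("top crop px expected posts",((u-[262,125]+.5)*6-.5).round(0).tolist());u=proj("side",place(F,X));print(((u-[215,115]+.5)*7-.5).round(0).tolist())
set_gripper(0); st()
Q=q(np.pi/2+F[2])
env.move_l(fx(-95,-115,172),Q,rate=150)
r=env.move_l(fx(4,-115,172),rate=70,f_stop=15); st(f"a {r}")
r=env.move_l(fx(22,-115,172),rate=30,f_stop=8); s=st(f"b {r}")
d=s["tool_pos"]-np.array(fx(0,0,0)); print("fx x",d[0]*np.cos(F[2])+d[1]*np.sin(F[2]))
snap("side","s9",(215,95,100,100),6,.9)
E
```

```text
top crop px expected posts [[288.0, 362.0], [292.0, 447.0]]
[[360.0, 405.0], [445.0, 416.0]]
 15.13 [ 414.9 -276.6  240. ] F [ 0.1  0.7 -1.4] w 0.6
a False 17.36 [ 548.7 -274.3  172.2] F [ 0.7 -0.2  0.1] w 0.6
b True 17.74 [ 555.4 -273.8  171.4] F [-1.6 -0.8  1.5] w 0.7
fx x 10.626028797718018
```

View pics/s9.png

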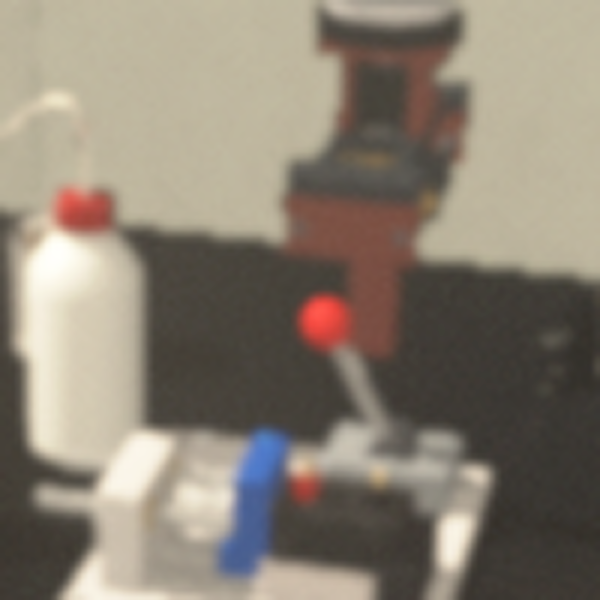

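```bash
python3 - <<'E'
from h import *
r=env.move_l(fx(22,-115,172),rate=25,f_stop=12); st(f"c {r}")
env.move_l(fx(-95,-115,175),rate=150); env.move_l(fx(-130,-115,260),rate=200); st("clear")
snap("side","s10",(215,95,100,100),6,.9);snap("top","t10");snap("top","t10c",(262,125,110,100),6,.7)
from vis import proj,place
u=proj("top",place(F,[[33,-115,102]]));print(((u-[262,125]+.5)*6-.5).round(0),);u=proj("side",place(F,[[33,-115,102]]));print(((u-[215,95]+.5)*6-.5).round(0))
E
```

```text
c True 18.07 [ 555.8 -273.6  170.6] F [-2.  -0.5  1.6] w 0.7
clear 19.53 [ 415.3 -276.5  259.7] F [-0.5 -0.5 -0.3] w 0.0
[[580. 312.]]
[[329. 329.]]
```

View pics/s10.png

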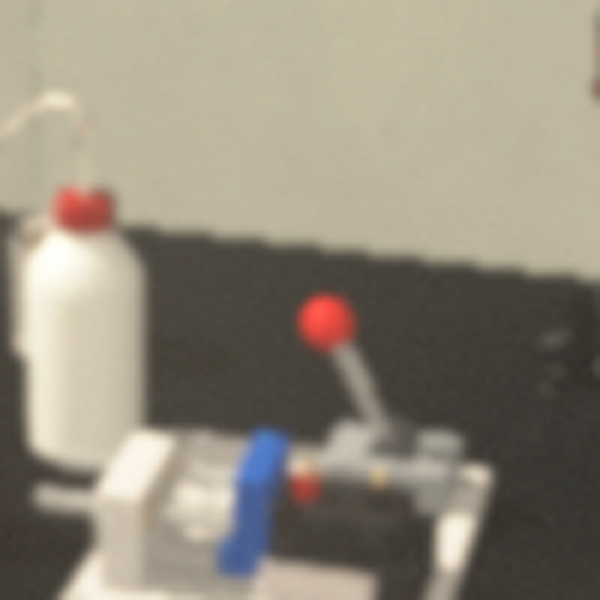

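View pics/t10c.png

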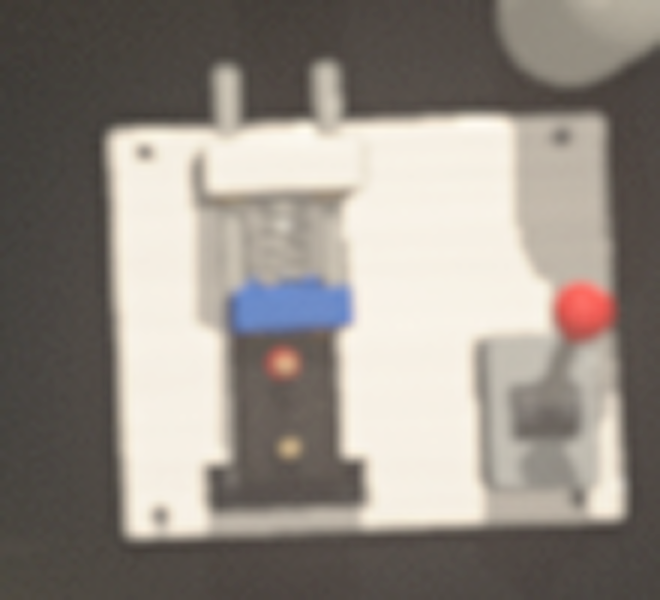

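View pics/t10.png

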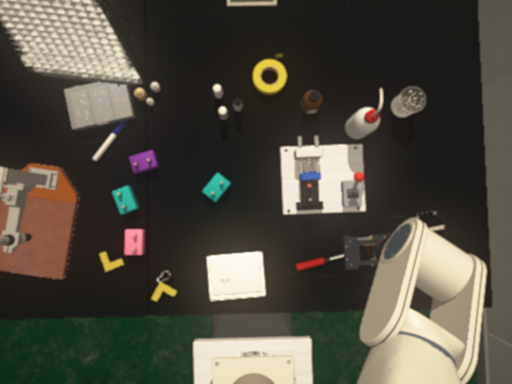

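```bash
python3 - <<'E'
from h import *
workorder.sign_off(); st()
E
```

```text
the job is handed in; nothing more can be done
the job is handed in; nothing more can be done
```

The black resistor block is in the nest, clamped between the carriage and the front stop. The red lock lever is thrown over to its end stop. I signed off at about 19.5 s on the robot's clock, with the gripper clear of everything.

- **Block:** It met the carriage within 1 mm of where I expected and went down past the stop and cheeks without snagging. It touched the floor at about the expected height, and I pressed it down before letting go. In the last top picture its posts sit within 1 px (about 2.5 mm) of where a seated block's should be.
- **Lever:** Two pushes stopped at the same place, about 10.6 and 11 mm in fixture x against an expected 10 mm. The knob stayed there after I backed away, about 0.7 px (under 2 mm) from its thrown position in the top view.
- **Disagreement:** The side camera differed from the top camera by up to about 1 px throughout, including on the lever knob. I took this as calibration error.
- **Other things on the bench:** By eye, nothing else had moved in the last top picture. The arm hid part of the area at its lower right, including the screwdriver's shaft.

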